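# Sweep the tea lights into the crumb pan

### The arm

A 6-joint arm with a two-finger parallel gripper is mounted at the origin on a cart in front of the work surface, level with it; the furniture and walls round the work are solid. World frame = base frame: x ahead of the robot, y to its left, z up, the work surface at z = 0. Lengths are in m, angles in rad, forces in N, time in s.
With the tool pointing down it reaches from about 0.4 to 0.825 m from the base axis. Payload 7 kg.
Tool frame: the origin (TCP) lies midway between the tips of the shut fingers; the grasp point (between the pads) lies 19 mm behind it; z points along the fingers, y is the direction in which the jaws open and shut (so a half turn about z gives the same grasp; the last joint's range is limited). The gripper opens to 85 mm and grips with 20 to 120 N. Pads are 22 mm wide; open, the fingers measure 114 mm over their backs; the gripper's body (76 mm by 85 mm) begins 54 mm behind the grasp point. The pads swing forward as they close: fully open they stand 13 mm farther back than shut.
Start: joints at [1.555, 0.359, 0.012, 0, -1.224, -0.288], TCP at [0.202, 0.644, 0.231] pointing down, gripper open.
Joint ranges: [-3.07, 3.07], [-1.43, 2.12], [-1.02, 1.25], [-3.03, 1.67], [-3.05, -0], [-3.03, 3.03]. Speed limits (rad/s): [2.39, 2.39, 3.01, 3.14, 3.14, 3.14].

### API

Orientations are given as a unit quaternion [w, x, y, z].
In Python, from station import arm, optics, workorder gives the robot as it stands.
- The arm moves only by the tool apply_moves, never from a script. Its argument "deltas" is a list of rows, each a list of 7 numbers: the shift along the tool's x, y, z in cm, then the turn, a rotation vector about the tool's x, y, z in rad, then the gripper command: -1 is fully open, 1 is shut, values between are in proportion. In form: [[dx, dy, dz, rx, ry, rz, jaw], ...]. A call has 1 to 20 rows; each row is the pose to reach, as a shift and turn from the pose commanded when the call began, along the tool's axes at that moment; what a row does not reach only later rows make up. A row lasts 1/10 s, in which the tool goes at most 50 mm and 8.59 degrees, less where a joint would pass 70% of its speed; a pose out of reach is approached as far as the arm can. A call with a gripper value outside its range is refused whole. The fingers move at their own pace and stop on an object; "force" is the grip in N (left out, the last holds). Time passes only in rows, so rows that repeat a pose let the fingers close. It gives the time, the measured TCP pose, the force and the opening at its end, in the units of the state.
- arm.get_obs(): the state, without advancing time (a new reading comes with each control period).
- optics.snapshot(name): name is "scene" or "top"; returns the picture (384x512x3 uint8, red, green, blue); there is no depth.
- optics.camera_info(name): a dict with "fx", "fy", "cx", "cy" (pixels), "view" (4x4, takes a point from world to camera coordinates). Camera axes: x right, y up, looking along -z (the intrinsics and any distortion apply to the point x, -y, -z); pixel columns grow to the right and rows downward; lengths in m; the calibration is good to about 2 mm. A picture is of the moment at which its call begins. camera_info takes no time and is no camera call.
- workorder.job_done(): hands the job in, once; it reports no verdict.
The state is a dict: "t": time; "joints": joint angles; "dq": joint speeds; "tau": joint torques, N m; "position": TCP position; "tool_rot": TCP orientation; "force": force on the tool from outside, world axes, zero at the start; "ft_torque": the same for the moment, N m; "opening": finger opening in m.
Only numpy, scipy, OpenCV 4.12 (cv2) and the standard library are available. Lean on these libraries where they do the work, as an engineer would, in place of code of your own. Each camera call takes 0.05 s, during which the arm holds its last target. There are 200 camera calls.

### The job

Clear the three tea lights off the worktop: sweep them with your fingers along the worktop, through the open side of the steel crumb pan, until each stands completely inside it. Push them gently and keep them flat on the surface: never grip, lift or tip them, and leave the teaspoon, match box, cup, mug, bowl and timer where they are.

Things in the scene. Friction and masses are not known exactly. Their poses are not given: they have to be found in the camera images.
- pan: steel crumb pan, open on top and at one side, fixed. Origin at worktop height under the centre of its inside. The open side (mouth) faces its own +y: sweep in along -y. Inside x = -85 to +85 mm between side walls, y = -55 mm (back wall) to +55 mm (mouth). Walls 3 mm thick, 26 mm high; floor 2 mm thick with a thin ramp at the mouth (y = +61 to +44 mm) that pushed tea lights slide up.
- tea_light1: one of three alike tea lights: a round low metal cup of red wax, 38 mm across, 15 mm high, 14 g, standing upright and loose on the worktop; origin at the centre of its underside, z up
- tea_light2: one of three alike tea lights: a round low metal cup of red wax, 38 mm across, 15 mm high, 14 g, standing upright and loose on the worktop; origin at the centre of its underside, z up
- tea_light3: one of three alike tea lights: a round low metal cup of red wax, 38 mm across, 15 mm high, 14 g, standing upright and loose on the worktop; origin at the centre of its underside, z up
- match_box: closed match box lying flat near the tea lights, 38 x 58 x 16 mm (own x, y, z), loose; origin under its centre; to be left alone
- teaspoon: steel teaspoon lying in front of the pan's mouth, between the tea lights, 132 x 26 x 9 mm, long along its own x, loose; origin under its centre; to be left alone
- espresso_cup: white espresso cup, 64 x 91 x 50 mm, loose; origin under its centre; to be left alone
- gold_bowl: little yellow pinch bowl, 52 mm across, 18 mm high, loose; origin under its centre; to be left alone
- glazed_mug: two-tone stoneware mug, 120 x 87 x 72 mm, loose; origin under its centre; to be left alone
- kitchen_timer: black and white twist timer, 63 mm across, 54 mm high, loose; origin under its centre; to be left alone
- fridge_edge (a point): nearest upright edge (with its long handle) of the tall dark fridge that closes the worktop off on the right; the fridge is as high as the room and reaches from this point to the right and away from the robot, so an arm coming from the right must first be drawn in to within 0.36 m of its base axis. It does not move. A wall cabinet hangs over the back of the worktop, its underside 470 mm up

How it is judged:
By the outcome, as a careful person would: the job done as asked, in the order asked, and still so for the second after the job is handed in, with the robot touching nothing.
It also fails if it takes over 72 s, if anything falls off the work surface, if the arm or the gripper's body presses on something with over 40 N, if the wrist force passes 120 N, or if a joint passes its speed limit or range.

## Working session

There is one attempt and no reset: what is moved stays moved. The work goes in short steps, Python scripts to look and compute and a tool call to move; the robot and the scene stay as the last step left them, time stands still between calls to the robot, and variables do not carry over. Pictures are saved under pics/ and viewed, about 8 in all and at most 12, crops included, and the job is handed in when it is done.

Besides the shell and the picture viewer there is one more tool, called after ">>>" as a command line: name --pt "numbers of a row" for each row, then --argument value for the rest. apply_moves: Moves the arm, as the interface text tells. Its arguments: {"type":"object","properties":{"deltas":{"type":"array"},"force":{"type":"number"}},"required":["deltas"]}

```bash
ls; mkdir -p pics; python3 - <<'E'
from station import arm, optics
import cv2
o=arm.get_obs();print({k:o[k] for k in('t','joints','position','tool_rot','opening')})
for n in('scene','top'):
    i=optics.camera_info(n);print(n,i)
    cv2.imwrite(f'pics/{n}0.png',cv2.resize(optics.snapshot(n)[:,:,::-1],(800,600),interpolation=cv2.INTER_CUBIC))
E
```

```text
pics
{'t': 0.0, 'joints': array([ 1.55511261e+00,  3.59399715e-01,  1.10473727e-02, -3.12902463e-04,
       -1.22410483e+00, -2.88090905e-01]), 'position': array([0.20180887, 0.64361838, 0.2303571 ]), 'tool_rot': array([ 8.42704634e-04,  9.88478866e-01, -1.51356599e-01, -3.29790966e-05]), 'opening': 0.08564606712131288}
scene {'fx': 465.8210959430547, 'fy': 465.8210959430547, 'cx': 257.3931299489216, 'cy': 189.80590084803518, 'view': array([[ 0.6669977 , -0.74491214, -0.01483139, -0.20147318],
       [ 0.58456559,  0.51087302,  0.6303109 , -0.44137236],
       [-0.46194929, -0.42908584,  0.77620113, -1.03868086],
       [ 0.        ,  0.        ,  0.        ,  1.        ]])}
top {'fx': 471.8615779093268, 'fy': 471.8615779093268, 'cx': 258.506312051041, 'cy': 195.10174139892493, 'view': array([[-0.00517539, -0.99997626,  0.00454832,  0.12466336],
       [ 0.9912891 , -0.00453174,  0.13162591, -0.45919927],
       [-0.13160218,  0.00518991,  0.99128903, -1.43185529],
       [ 0.        ,  0.        ,  0.        ,  1.        ]])}
```

View pics/top0.png

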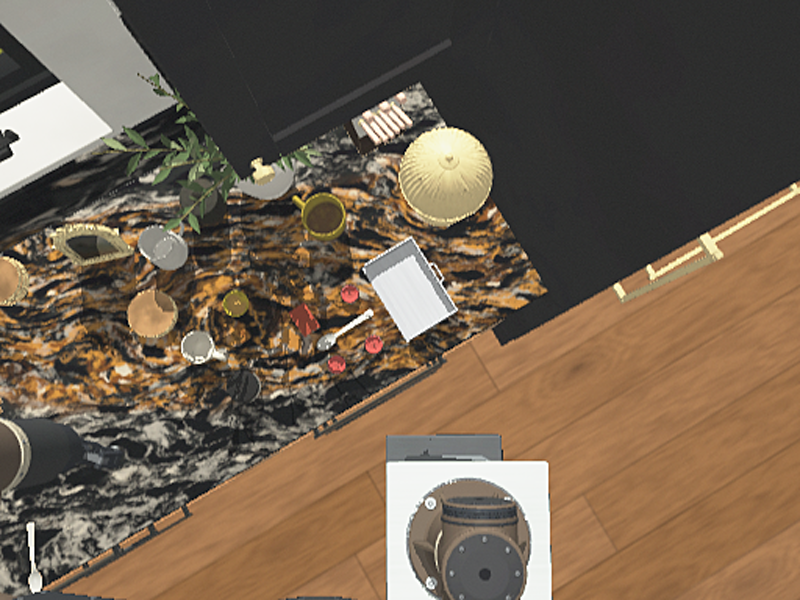

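View pics/scene0.png

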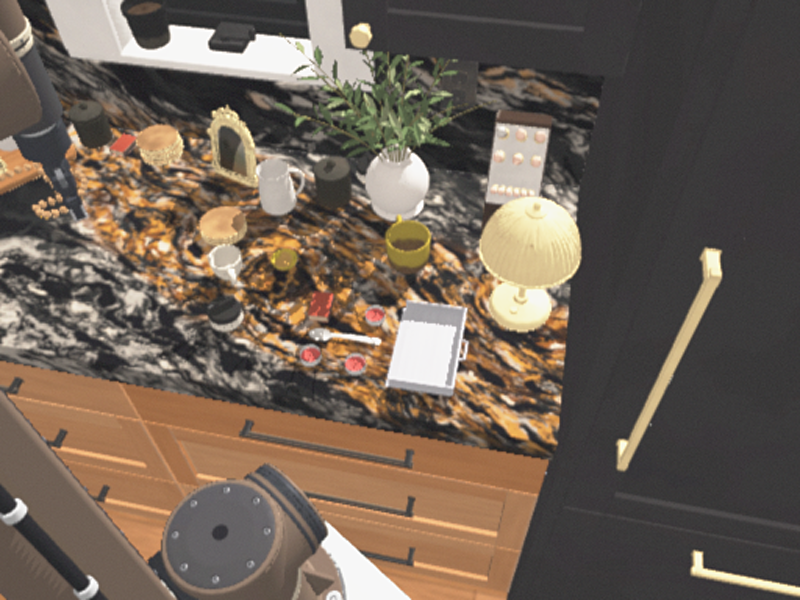

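```bash
cat > h.py <<'E'
import numpy as np, cv2
from station import arm, optics
def P(n):
    i=optics.camera_info(n); K=np.array([[i['fx'],0,i['cx']],[0,i['fy'],i['cy']],[0,0,1]])
    return K@np.diag([1,-1,-1])@np.array(i['view'])[:3]
def px(n,p):
    q=P(n)@np.append(p,1); return q[:2]/q[2]
def pt(n,uv,z):   # pixel -> world on plane z
    M=P(n); H=np.c_[M[:,0],M[:,1],M[:,2]*z+M[:,3]]
    q=np.linalg.solve(H,[*uv,1]); return q[:2]/q[2]
X1,Y1,S=0.80,0.50,1500   # rectified: up=+x, left=+y ; px/m
def rect(n,z,img,w=800,h=600):
    A=np.array([[0,-1/S,X1],[-1/S,0,Y1],[0,0,1]]) # (col,row,1)->(x,y,1)
    M=P(n); H=np.c_[M[:,0],M[:,1],M[:,2]*z+M[:,3]]@A
    return cv2.warpPerspective(img,H,(w,h),flags=cv2.INTER_CUBIC|cv2.WARP_INVERSE_MAP)
def reds(n,img,z=.015):
    hsv=cv2.cvtColor(img,cv2.COLOR_RGB2HSV).astype(int)
    m=((hsv[...,0]<8)|(hsv[...,0]>165))&(hsv[...,1]>110)&(hsv[...,2]>90)
    c,l,s,ce=cv2.connectedComponentsWithStats(m.astype(np.uint8))
    return [(pt(n,ce[k],z).round(4),int(s[k,4]),ce[k].round(1)) for k in range(1,c) if s[k,4]>12]
E
python3 - <<'E'
from h import *
for n in('top','scene'):
    g=optics.snapshot(n); r=rect(n,0,g)[:,:,::-1].copy()
    for k in range(0,800,75):
        cv2.putText(r,'%.2f'%(Y1-k/S),(k,10),0,.35,(0,255,0)); cv2.line(r,(k,12),(k,20),(0,255,0))
        cv2.putText(r,'%.2f'%(X1-k/S),(0,k),0,.35,(0,255,0)); cv2.line(r,(30,k),(40,k),(0,255,0))
    cv2.imwrite(f'pics/r_{n}.png',r)
    for q in reds(n,g):
        if 0.3<q[0][0]<.8 and -.1<q[0][1]<.5: print(n,*q)
E
```

```text
top [0.4852 0.2319] 95 [223.5 187.9]
top [0.4343 0.3226] 232 [194.4 204.1]
top [0.384  0.1844] 103 [238.7 220. ]
top [0.3443 0.2571] 103 [215.2 232.9]
scene [0.4339 0.3243] 207 [204.9 194.1]
scene [0.4821 0.2302] 65 [239.6 201. ]
scene [0.3412 0.2553] 72 [198.3 226.5]
scene [0.3792 0.1823] 78 [226.6 232.4]
```

View pics/r_top.png

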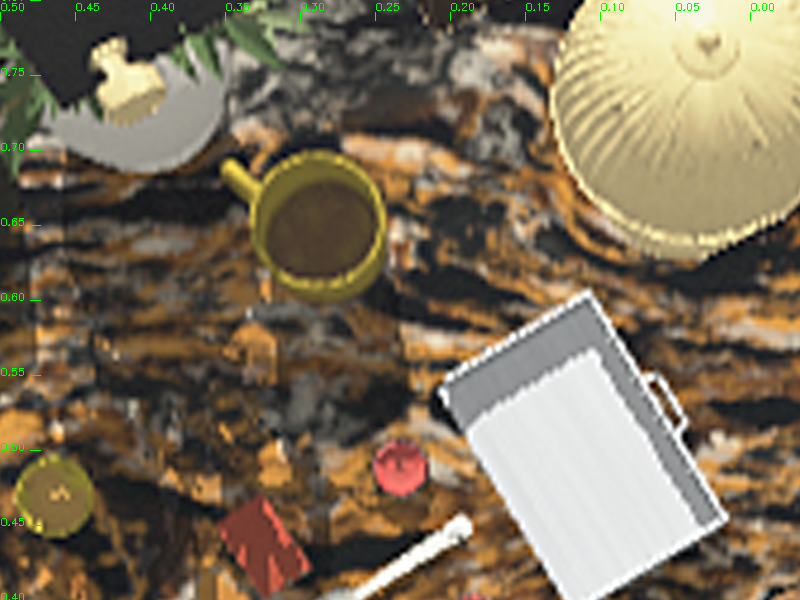

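View pics/r_scene.png

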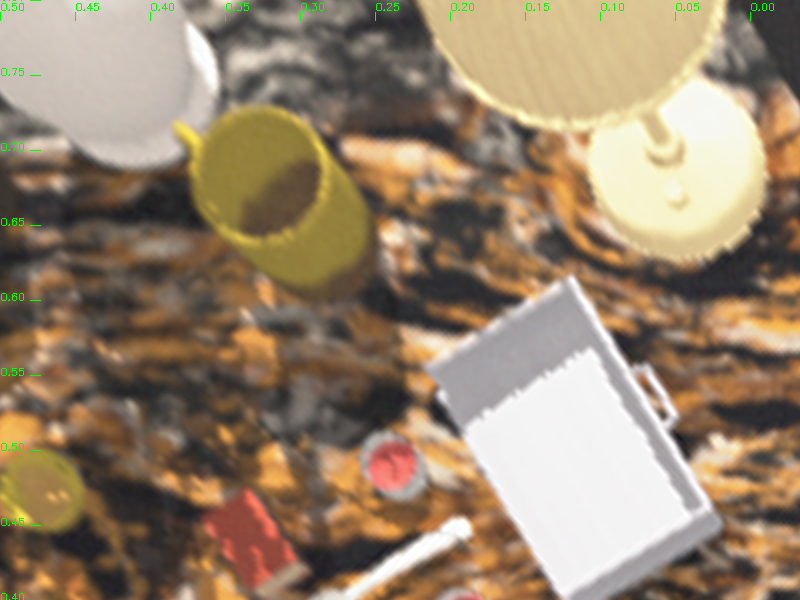

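```bash
sed -i 's/^X1,Y1,S=.*/X1,Y1,S=0.615,0.42,2000/' h.py
python3 - <<'E'
from h import *
for n,z in(('top',0.),):
    g=optics.snapshot(n); r=rect(n,z,g)[:,:,::-1].copy()
    for k in range(0,800,100):
        cv2.putText(r,'%.2f'%(Y1-k/S),(k,10),0,.35,(0,255,0)); cv2.line(r,(k,12),(k,20),(0,255,0))
        cv2.putText(r,'%.3f'%(X1-k/S),(0,k),0,.35,(0,255,0)); cv2.line(r,(30,k),(40,k),(0,255,0))
    cv2.imwrite(f'pics/r2_{n}.png',r)
E
```

```text
(no output)
```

View pics/r2_top.png

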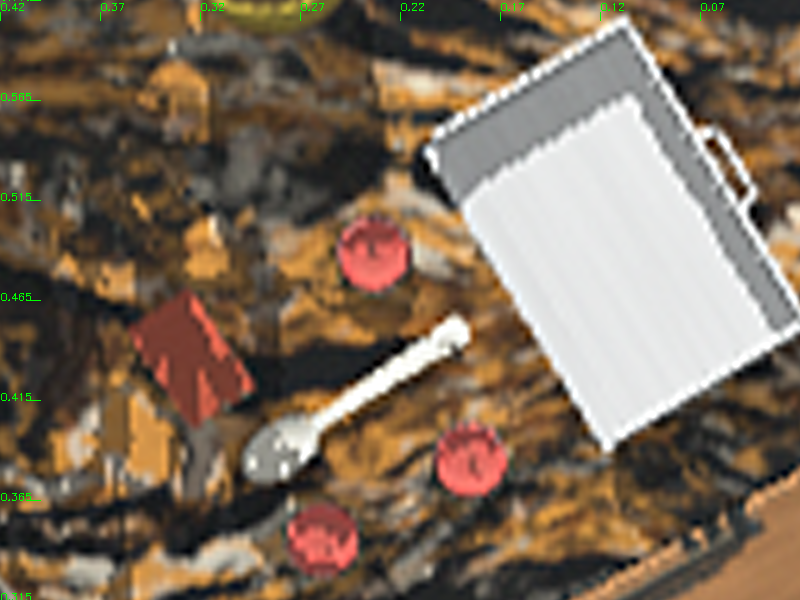

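```bash
cat >> h.py <<'E'
def rp(c,r,z,n='top'):  # rectified(z=0) pixel -> world at height z
    return pt(n,px(n,[X1-r/S,Y1-c/S,0]),z)
E
python3 - <<'E'
from h import *
a=rp(623,18,.026);b=rp(803,328,.026)
d=(a-b);L=np.linalg.norm(d);print('back len',L)
ex=d/L;ey=np.array([-ex[1],ex[0]]);C=(a+b)/2+ey*.058
print('ang',np.degrees(np.arctan2(ex[1],ex[0])),'C',C)
loc=lambda w:np.round(1e3*np.array([(w-C)@ex,(w-C)@ey]),1)
print('front',[loc(rp(430,150,z)) for z in(.0,.026)],[loc(rp(607,450,z)) for z in(0,.026)])
R={1:[(.4852,.2319),(.4821,.2302)],2:[(.384,.1844),(.3792,.1823)],3:[(.3443,.2571),(.3412,.2553)]}
for k,v in R.items(): print('tl',k,[loc(np.array(q)) for q in v],np.mean(v,0).round(4))
for nm,l in dict(spoon=[(455,315),(470,330),(455,345),(300,415),(248,465),(270,480),(320,440)],box=[(190,292),(132,332),(252,388),(198,426)]).items():
    print(nm,[loc(rp(c,r,.005 if nm=='spoon' else .016)).tolist() for c,r in l])
# overlay of pan model on scene camera
g=optics.snapshot('scene')[:,:,::-1]; g=cv2.resize(g[160:300,150:330],(0,0),fx=4,fy=4,interpolation=cv2.INTER_CUBIC)
def W(x,y,z): return (px('scene',np.append(C+ex*x+ey*y,z))-[150,160]+.5)*4
for z,col in((.026,(0,255,0)),(.002,(255,0,0))):
    p=np.array([W(x,y,z) for x,y in((-.085,.055),(-.085,-.055),(.085,-.055),(.085,.055))],np.int32); cv2.polylines(g,[p],False,col,1)
for v in R.values():
    w=np.mean(v,0); t=np.array([(px('scene',[w[0]+.019*np.cos(a),w[1]+.019*np.sin(a),.015])-[150,160]+.5)*4 for a in np.linspace(0,6.3,30)],np.int32)
    cv2.polylines(g,[t],True,(0,255,255),1)
cv2.imwrite('pics/ov.png',g)
E
```

```text
back len 0.1760841898724784
ang 30.141385552075427 C [0.49478711 0.11482678]
front [array([84.4, 55.3]), array([79.6, 56.5])] [array([-89.8,  54.1]), array([-91.5,  55.4])]
tl 1 [array([ 50.5, 106.1]), array([ 47. , 106.1])] [0.4836 0.231 ]
tl 2 [array([-60.9, 115.8]), array([-66.1, 116.4])] [0.3816 0.1834]
tl 3 [array([-58.7, 198.6]), array([-62.3, 198.6])] [0.3428 0.2562]
spoon [[6.1, 86.0], [-4.1, 83.3], [-6.8, 93.5], [1.8, 177.9], [-6.7, 212.8], [-18.7, 207.0], [-14.0, 175.5]]
box [[80.3, 194.0], [77.6, 228.7], [23.8, 191.3], [21.0, 223.8]]
```

View pics/ov.png

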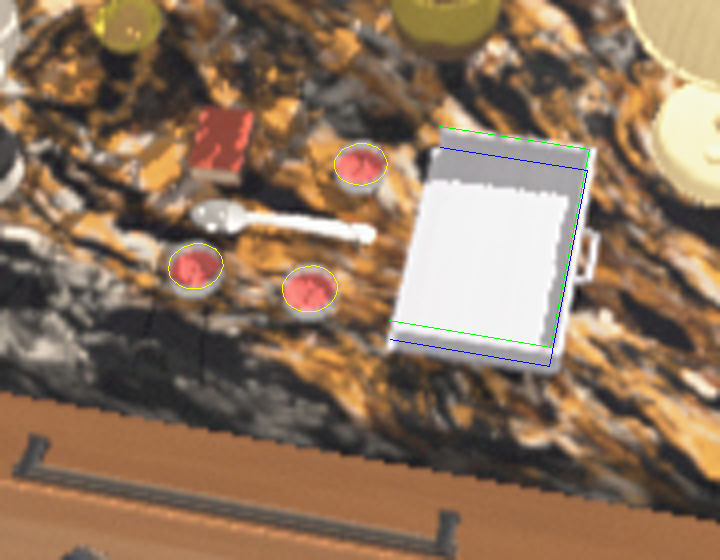

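>>> apply_moves --pt "3 2.4 0 0 0 0.06 0.62" --pt "6 4.7 0 0 0 0.12 0.62" --pt "9 7.1 0 0 0 0.19 0.62" --pt "12 9.4 0 0 0 0.25 0.62" --pt "15 11.8 0 0 0 0.31 0.62" --pt "18 14.2 0 0 0 0.37 0.62" --pt "21 16.5 0 0 0 0.43 0.62" --pt "24 18.9 0 0 0 0.49 0.62" --pt "27 21.2 0 0 0 0.56 0.62" --pt "30 23.6 0 0 0 0.62 0.62" --pt "33 26 0 0 0 0.68 0.62" --pt "36.3 28.3 2 0 0 0.741 0.62" --pt "36.3 28.3 6 0 0 0.741 0.62" --pt "36.3 28.3 10 0 0 0.741 0.62" --pt "36.3 28.3 13 0 0 0.741 0.62" --pt "36.3 28.3 13 0 0 0.741 0.62" --pt "36.3 28.3 13 0 0 0.741 0.62"

```text
t: 2.0
position: [0.464, 0.2655, 0.1019]
tool_rot: [0.0, 0.867, -0.499, 0.0]
force: [0.1, 0.2, 0.7]
opening: 0.0166
```

```bash
cat >> h.py <<'E'
C=np.array([.4932,.1140]); A=np.radians(30.14); ex=np.array([np.cos(A),np.sin(A)]); ey=np.array([-ex[1],ex[0]])
loc=lambda w:np.round(1e3*np.array([(w-C)@ex,(w-C)@ey]),1)
def st():
    o=arm.get_obs(); p=o['position']; w,x,y,z=o['tool_rot']
    from scipy.spatial.transform import Rotation as R
    m=R.from_quat([x,y,z,w]).as_matrix()
    print('t',o['t'],'pan xy',loc(p[:2]),'z',p[2].round(4),'toolx ang',np.degrees(np.arctan2(m[1,0],m[0,0])).round(2),'toolz',m[:,2].round(3),'open',round(o['opening'],4),'F',np.round(o['force'],2))
def lights():
    for n,off in(('top',np.array([-.0015,-.0008])),('scene',np.array([.0015,.0008]))):
        for p,s,c in reds(n,optics.snapshot(n)):
            l=loc(p+off)
            if abs(l[0])<130 and -80<l[1]<260: print(n,l,s)
E
python3 -c "
from h import *
st()
g=optics.snapshot('scene')[:,:,::-1]; cv2.imwrite('pics/s1.png',cv2.resize(g[130:300,130:340],(0,0),fx=3.5,fy=3.5,interpolation=cv2.INTER_CUBIC))"
```

```text
t 2.0 pan xy [ 50.8 145.7] z 0.1019 toolx ang -59.84 toolz [-0.    -0.001 -1.   ] open 0.0166 F [0.07 0.19 0.68]
```

View pics/s1.png

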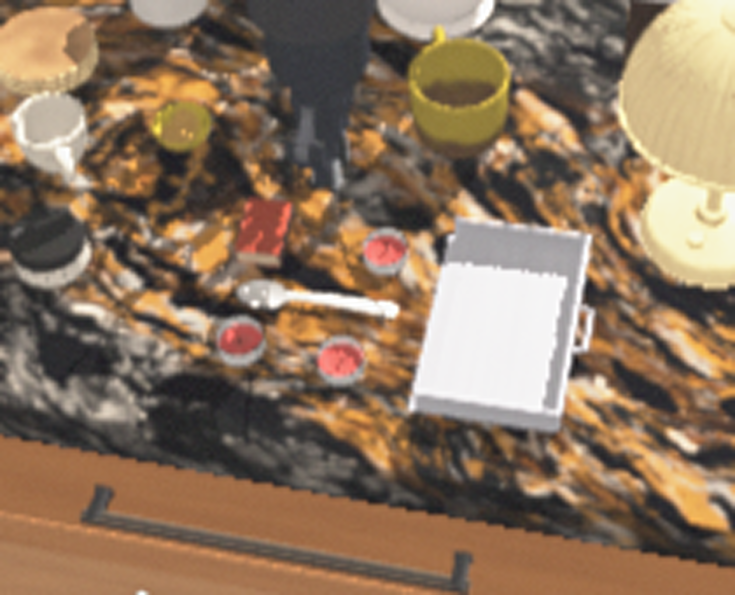

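>>> apply_moves --pt "0 0 2.5 0 0 0 0.62" --pt "0 0 5 0 0 0 0.62" --pt "0 0 7.5 0 0 0 0.62" --pt "0 0 8.8 0 0 0 0.62" --pt "0 0 9.4 0 0 0 0.62" --pt "0 0 9.7 0 0 0 0.62" --pt "0 0 9.7 0 0 0 0.62" --pt "0 0 9.7 0 0 0 0.62"

```text
t: 2.85
position: [0.4642, 0.2661, 0.0054]
tool_rot: [-0.001, 0.867, -0.499, 0.0]
force: [-0.6, -0.7, -0.4]
opening: 0.0164
```

```bash
python3 -c "
from h import *
st();lights()
g=optics.snapshot('scene')[:,:,::-1]; cv2.imwrite('pics/s2.png',cv2.resize(g[160:280,170:320],(0,0),fx=5,fy=5,interpolation=cv2.INTER_CUBIC))"
```

```text
t 2.85 pan xy [ 51.3 146.1] z 0.0054 toolx ang -59.85 toolz [ 0.001  0.001 -1.   ] open 0.0164 F [-0.57 -0.7  -0.39]
top [ 46.2 101.5] 54
top [ 32.9 206.5] 69
top [-61.  115.8] 103
top [-58.3 198.9] 102
scene [ 55.7 211.9] 203
scene [ 50.4 106. ] 65
scene [-58.8 198.5] 72
scene [-62.6 116. ] 79
```

View pics/s2.png

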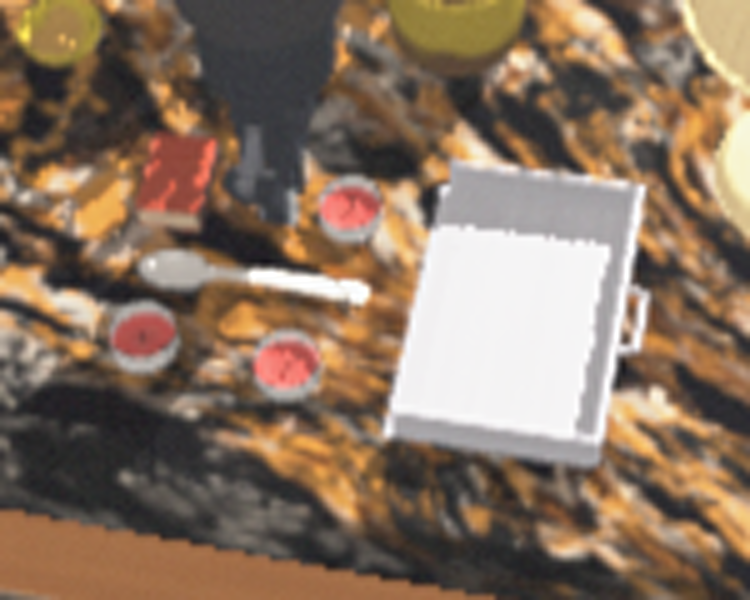

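>>> apply_moves --pt "0.6 0 0 0 0 0 0.62" --pt "1.2 0 0 0 0 0 0.62" --pt "1.7 0 0 0 0 0 0.62" --pt "2.2 0 0 0 0 0 0.62" --pt "2.7 0 0 0 0 0 0.62" --pt "3.2 0 0 0 0 0 0.62" --pt "3.7 0 0 0 0 0 0.62" --pt "4.2 0 0 0 0 0 0.62" --pt "4.7 0 0 0 0 0 0.62" --pt "5.2 0 0 0 0 0 0.62" --pt "5.7 0 0 0 0 0 0.62" --pt "6.2 0 0 0 0 0 0.62" --pt "6.7 0 0 0 0 0 0.62" --pt "7.2 0 0 0 0 0 0.62" --pt "7.7 0 0 0 0 0 0.62" --pt "8.2 0 0 0 0 0 0.62"

```text
t: 4.6
position: [0.5051, 0.1942, 0.0043]
tool_rot: [-0.0, 0.867, -0.499, 0.0]
force: [0.1, -0.2, -0.3]
opening: 0.0164
```

```bash
python3 -c "
from h import *
st();lights()
g=optics.snapshot('scene')[:,:,::-1]; cv2.imwrite('pics/s3.png',cv2.resize(g[160:280,170:320],(0,0),fx=5,fy=5,interpolation=cv2.INTER_CUBIC))"
```

```text
t 4.6 pan xy [50.5 63.4] z 0.0043 toolx ang -59.86 toolz [ 0.  0. -1.] open 0.0164 F [ 0.11 -0.16 -0.32]
top [-61.5 116.3] 97
top [-58.1 188.8] 36
scene [ 55.9 211.4] 206
scene [49.3 35.5] 66
scene [-59.  198.6] 73
scene [-62.  115.5] 74
```

>>> apply_moves --pt "0.5 0 -0.1 0 0 0 0.62" --pt "1 0 -0.1 0 0 0 0.62" --pt "1.5 0 -0.1 0 0 0 0.62" --pt "2 0 -0.1 0 0 0 0.62" --pt "2.5 0 -0.1 0 0 0 0.62" --pt "3 0 -0.1 0 0 0 0.62" --pt "3.4 0 -0.1 0 0 0 0.62" --pt "3.7 0 -0.1 0 0 0 0.62" --pt "4 0 -0.1 0 0 0 0.62" --pt "4.1 0 -0.1 0 0 0 0.62" --pt "3.6 0 -0.1 0 0 0 0.62" --pt "3 0 -0.5 0 0 0 0.62" --pt "3 0 -3 0 0 0 0.62" --pt "3 0 -6 0 0 0 0.62" --pt "3 0 -7 0 0 0 0.62" --pt "3 0 -7 0 0 0 0.62"

```text
t: 6.35
position: [0.5207, 0.1698, 0.0763]
tool_rot: [-0.002, 0.867, -0.499, 0.001]
force: [0.5, 0.3, 0.5]
opening: 0.0162
```

```bash
python3 -c "
from h import *
st();lights()"
```

```text
t 6.35 pan xy [51.8 34.5] z 0.0763 toolx ang -59.82 toolz [ 0.003  0.002 -1.   ] open 0.0162 F [0.5  0.35 0.46]
top [42.3 -7.7] 49
top [-61.1 116.5] 100
scene [ 55.7 211.5] 206
scene [49.3 -4.6] 66
scene [-58.8 198.5] 72
scene [-62.3 116.1] 77
```

>>> apply_moves --pt "-3 2.8 0 0 0 0 0.62" --pt "-6 5.6 0 0 0 0 0.62" --pt "-9 8.4 0 0 0 0 0.62" --pt "-11 10.2 0 0 0 0 0.62" --pt "-12.2 11.3 0 0 0 0 0.62" --pt "-12.2 11.3 0 0 0 0 0.62" --pt "-12.2 11.3 1 0 0 0 0.62" --pt "-12.2 11.3 3 0 0 0 0.62" --pt "-12.2 11.3 5 0 0 0 0.62" --pt "-12.2 11.3 6.3 0 0 0 0.62" --pt "-12.2 11.3 7 0 0 0 0.62" --pt "-12.2 11.3 7 0 0 0 0.62" --pt "-12.2 11.3 7 0 0 0 0.62"

```text
t: 7.75
position: [0.3612, 0.2171, 0.0041]
tool_rot: [0.0, 0.866, -0.499, 0.0]
force: [0.5, 0.3, 0.0]
opening: 0.0163
```

```bash
python3 -c "
from h import *
st();lights()
g=optics.snapshot('scene')[:,:,::-1]; cv2.imwrite('pics/s4.png',cv2.resize(g[160:280,170:320],(0,0),fx=5,fy=5,interpolation=cv2.INTER_CUBIC))"
```

```text
t 7.75 pan xy [-62.4 155.5] z 0.0041 toolx ang -59.89 toolz [-0.    -0.001 -1.   ] open 0.0163 F [0.46 0.33 0.04]
top [48.7 -4.8] 94
top [ 59.3 212.8] 168
top [-67.8 105.7] 23
scene [49.1 -4.5] 67
scene [-58.6 201.6] 55
scene [-62.6 116. ] 79
```

View pics/s4.png

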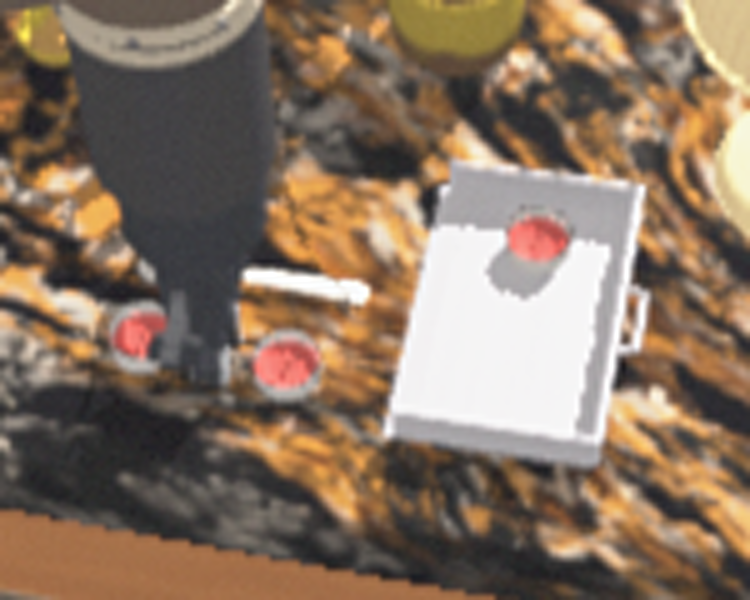

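>>> apply_moves --pt "0.6 0 0 0 0 0 0.62" --pt "1.1 0 0 0 0 0 0.62" --pt "1.6 0 0 0 0 0 0.62" --pt "2.1 -0.1 0 0 0 0 0.62" --pt "2.6 -0.2 0 0 0 0 0.62" --pt "3.1 -0.3 0 0 0 0 0.62" --pt "3.6 -0.4 0 0 0 0 0.62" --pt "4.1 -0.5 0 0 0 0 0.62" --pt "4.6 -0.6 0 0 0 0 0.62" --pt "5.1 -0.7 0 0 0 0 0.62" --pt "5.6 -0.8 0 0 0 0 0.62" --pt "6.1 -0.9 0 0 0 0 0.62" --pt "6.6 -1 0 0 0 0 0.62" --pt "7.1 -1.1 0 0 0 0 0.62" --pt "7.6 -1.2 0 0 0 0 0.62" --pt "8.1 -1.3 0 0 0 0 0.62"

```text
t: 9.5
position: [0.4131, 0.1535, 0.0043]
tool_rot: [0.0, 0.867, -0.499, -0.0]
force: [-0.3, 0.3, -0.8]
opening: 0.016
```

```bash
python3 -c "
from h import *
st();lights()"
```

```text
t 9.5 pan xy [-49.4  74.4] z 0.0043 toolx ang -59.86 toolz [-0. -0. -1.] open 0.016 F [-0.28  0.26 -0.82]
top [51.6 -8.3] 64
top [ 52.2 210.1] 233
scene [ 55.3 211.5] 203
scene [49.3 -4.6] 66
scene [-59.  198.6] 73
scene [-51.4  45.9] 78
```

Tracking well (puck 28 mm ahead of the TCP). Continue to puck y ≈ -22, then lift.

>>> apply_moves --pt "0.5 -0.1 -0.1 0 0 0 0.62" --pt "1 -0.2 -0.1 0 0 0 0.62" --pt "1.5 -0.3 -0.1 0 0 0 0.62" --pt "2 -0.3 -0.1 0 0 0 0.62" --pt "2.5 -0.3 -0.1 0 0 0 0.62" --pt "3 -0.3 -0.1 0 0 0 0.62" --pt "3.5 -0.3 -0.1 0 0 0 0.62" --pt "4 -0.3 -0.1 0 0 0 0.62" --pt "4.5 -0.3 -0.1 0 0 0 0.62" --pt "5 -0.3 -0.1 0 0 0 0.62" --pt "5.5 -0.3 -0.1 0 0 0 0.62" --pt "6 -0.3 -0.1 0 0 0 0.62" --pt "6.4 -0.3 -0.1 0 0 0 0.62" --pt "6.7 -0.3 -0.1 0 0 0 0.62" --pt "6.2 -0.3 -0.1 0 0 0 0.62" --pt "5.7 -0.3 -0.5 0 0 0 0.62" --pt "5.7 -0.3 -3 0 0 0 0.62" --pt "5.7 -0.3 -6 0 0 0 0.62" --pt "5.7 -0.3 -7 0 0 0 0.62" --pt "5.7 -0.3 -7 0 0 0 0.62"

```text
t: 11.6
position: [0.4448, 0.1072, 0.076]
tool_rot: [-0.002, 0.867, -0.499, 0.001]
force: [0.3, -0.7, -0.4]
opening: 0.0164
```

```bash
python3 -c "
from h import *
st();lights()"
```

```text
t 11.6 pan xy [-45.3  18.4] z 0.076 toolx ang -59.82 toolz [ 0.003  0.002 -1.   ] open 0.0164 F [ 0.32 -0.72 -0.38]
top [ 65.6 211.2] 127
scene [ 55.6 211.5] 206
scene [49.3 -4.6] 66
scene [-58.8 198.5] 72
scene [-48.  -20.2] 81
```

>>> apply_moves --pt "-3.5 0.2 0 0 0 0 0.62" --pt "-7 0.4 0 0 0 0 0.62" --pt "-10.5 0.6 0 0 0 0 0.62" --pt "-14 0.8 0 0 0 0 0.62" --pt "-17.5 1 0 0 0 0 0.62" --pt "-20.5 1.3 0 0 0 0 0.62" --pt "-22 1.3 0 0 0 0 0.62" --pt "-22 1.3 0 0 0 0 0.62" --pt "-22 1.3 1 0 0 0 0.62" --pt "-22 1.3 3 0 0 0 0.62" --pt "-22 1.3 5 0 0 0 0.62" --pt "-22 1.3 6.3 0 0 0 0.62" --pt "-22 1.3 7 0 0 0 0.62" --pt "-22 1.3 7 0 0 0 0.62" --pt "-22 1.3 7 0 0 0 0.62"

```text
t: 13.2
position: [0.3225, 0.2893, 0.0042]
tool_rot: [0.0, 0.866, -0.499, 0.0]
force: [-1.0, -0.2, 0.3]
opening: 0.0165
```

```bash
python3 -c "
from h import *
st();lights()
g=optics.snapshot('scene')[:,:,::-1]; cv2.imwrite('pics/s5.png',cv2.resize(g[160:280,170:320],(0,0),fx=5,fy=5,interpolation=cv2.INTER_CUBIC))"
```

```text
t 13.2 pan xy [-59.6 237.3] z 0.0042 toolx ang -59.9 toolz [-0.    -0.001 -1.   ] open 0.0165 F [-1.02 -0.16  0.3 ]
top [48.7 -4.8] 94
top [-48.5 -20.9] 94
top [ 53.  209.8] 223
top [-60.3 193.8] 68
scene [ 55.5 211.5] 203
scene [49.3 -4.6] 66
scene [-58.8 198.5] 72
scene [-48.2 -20.3] 82
```

View pics/s5.png

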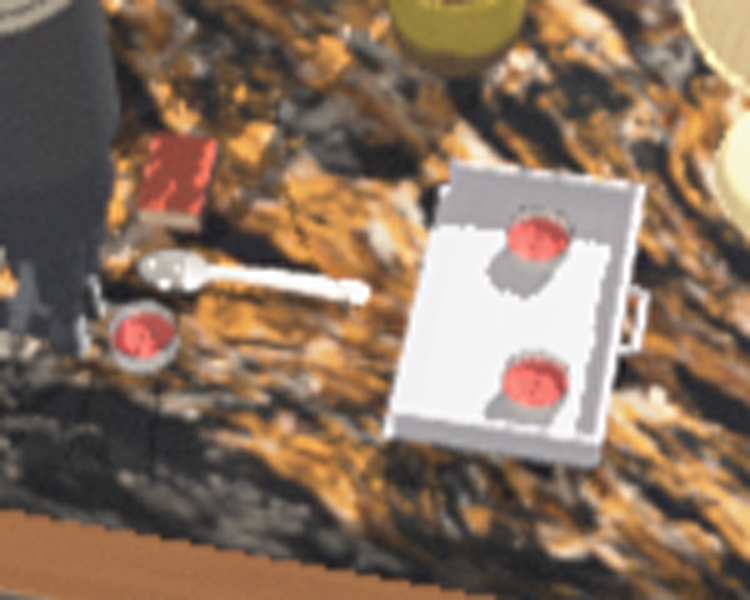

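>>> apply_moves --pt "0.6 0 0 0 0 0 0.62" --pt "1.1 0 0 0 0 0 0.62" --pt "1.6 0 0 0 0 0 0.62" --pt "2.1 0 0 0 0 0 0.62" --pt "2.6 0 0 0 0 0 0.62" --pt "3.1 0 0 0 0 0 0.62" --pt "3.6 0 0 0 0 0 0.62" --pt "4.1 0 0 0 0 0 0.62" --pt "4.6 0 0 0 0 0 0.62" --pt "5.1 0 0 0 0 0 0.62" --pt "5.6 -0.1 0 0 0 0 0.62" --pt "6.1 -0.2 0 0 0 0 0.62" --pt "6.6 -0.3 0 0 0 0 0.62" --pt "7.1 -0.4 0 0 0 0 0.62" --pt "7.6 -0.5 0 0 0 0 0.62" --pt "8.1 -0.6 0 0 0 0 0.62" --pt "8.6 -0.7 0 0 0 0 0.62" --pt "9.1 -0.8 0 0 0 0 0.62"

```text
t: 15.15
position: [0.3752, 0.2148, 0.0043]
tool_rot: [-0.0, 0.867, -0.499, 0.0]
force: [-0.3, 0.3, -0.3]
opening: 0.0163
```

```bash
python3 -c "
from h import *
st();lights()"
```

```text
t 15.15 pan xy [-51.4 146.4] z 0.0043 toolx ang -59.86 toolz [ 0.  0. -1.] open 0.0163 F [-0.33  0.29 -0.26]
top [48.7 -4.8] 94
top [-48.5 -20.9] 94
top [ 59.5 213.5] 159
scene [49.1 -4.5] 67
scene [-54.  117.4] 79
scene [-48.2 -20.3] 82
```

>>> apply_moves --pt "0.5 -0.1 0 0 0 0 0.62" --pt "1 -0.2 0 0 0 0 0.62" --pt "1.5 -0.3 0 0 0 0 0.62" --pt "2 -0.4 0 0 0 0 0.62" --pt "2.5 -0.5 0 0 0 0 0.62" --pt "3 -0.5 0 0 0 0 0.62" --pt "3.5 -0.5 0 0 0 0 0.62" --pt "4 -0.5 0 0 0 0 0.62" --pt "4.5 -0.5 0 0 0 0 0.62" --pt "5 -0.5 0 0 0 0 0.62" --pt "5.5 -0.5 0 0 0 0 0.62" --pt "6 -0.5 0 0 0 0 0.62" --pt "6.5 -0.5 0 0 0 0 0.62" --pt "7 -0.5 -0.1 0 0 0 0.62" --pt "7.5 -0.5 -0.1 0 0 0 0.62" --pt "8 -0.5 -0.1 0 0 0 0.62" --pt "8.5 -0.5 -0.1 0 0 0 0.62" --pt "9 -0.5 -0.1 0 0 0 0.62" --pt "9.5 -0.5 -0.1 0 0 0 0.62" --pt "9.9 -0.5 -0.1 0 0 0 0.62"

```text
t: 17.25
position: [0.4292, 0.1316, 0.0053]
tool_rot: [0.0, 0.867, -0.499, -0.0]
force: [-0.0, 0.4, -1.0]
opening: 0.0163
```

>>> apply_moves --pt "0 0 0 0 0 0 0.62" --pt "-0.5 0 0 0 0 0 0.62" --pt "-1.2 0 0 0 0 0 0.62" --pt "-1.4 0 -2 0 0 0 0.62" --pt "-1.4 0 -5 0 0 0 0.62" --pt "-1.4 0 -9 0 0 0 0.62" --pt "-4 0 -13 0 0 0 0.62" --pt "-8 0 -16 0 0 0 0.62" --pt "-12 0 -18 0 0 0 0.62" --pt "-16 0 -18 0 0 0 0.62" --pt "-20 0 -18 0 0 0 0.62" --pt "-22 0 -18 0 0 0 0.62" --pt "-22 0 -18 0 0 0 0.62"

```text
t: 18.55
position: [0.3168, 0.3247, 0.1854]
tool_rot: [-0.0, 0.868, -0.497, -0.0]
force: [-0.3, 0.6, -0.7]
opening: 0.0162
```

```bash
python3 -c "
from h import *
st();lights()
g=optics.snapshot('top')[:,:,::-1]; cv2.imwrite('pics/r6.png',rect('top',0,g))"
```

```text
t 18.55 pan xy [-46.7 270.8] z 0.1854 toolx ang -59.65 toolz [ 0.     0.001 -1.   ] open 0.0162 F [-0.28  0.59 -0.73]
top [48.7 -4.8] 94
top [-48.4 -21. ] 94
top [ 52.2 210.2] 231
top [-48.2  19. ] 101
scene [ 55.8 211.7] 202
scene [49.3 -4.6] 66
scene [-47.7  19.4] 78
scene [-48.  -20.3] 83
```

View pics/r6.png

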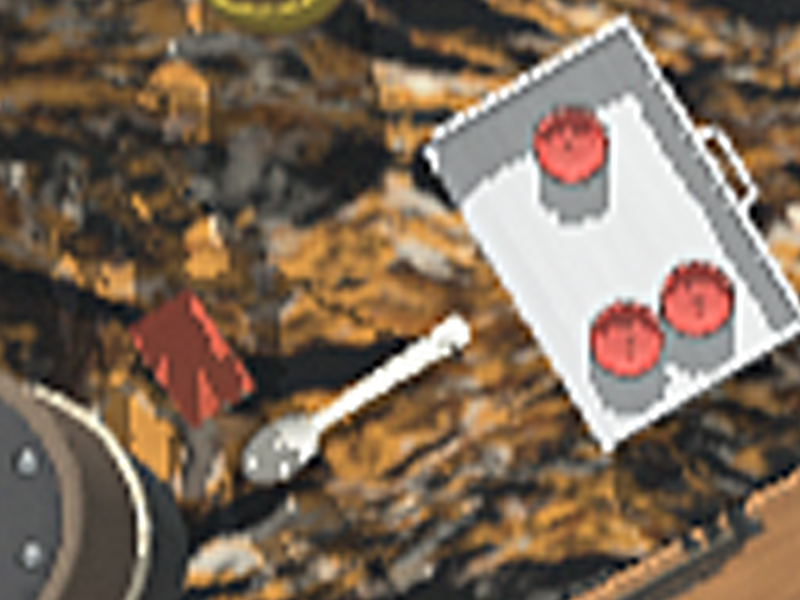

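```bash
python3 -c "
from station import workorder; print(workorder.job_done())"
```

```text
the job is handed in; nothing more can be done
None
```

All three tea lights are standing inside the crumb pan, and the job is handed in at about 18.6 s of the 72 s allowed. I swept each one in with the two fingertips held 16 mm apart, pushing from behind so nothing was gripped or lifted.

- **Positions:** in pan coordinates the tea lights ended at about (49, -5), (-48, -21) and (-48, +19) mm. The one nearest the mouth has its edge at about y = +38 mm, roughly 17 mm inside the mouth and past the ramp.
- **Objects left alone:** in the last top picture the teaspoon and match box sit at the same pixels as before. My path stayed clear of the cup, mug, bowl and timer, but I did not check each of them again in the final picture.
- **Forces and arm:** the force was about 1 N or less at every reading I took. The arm was up at z = 0.185 m, touching nothing, when I handed in.
- **Disagreement:** at the start the two cameras differed by about 4 mm, so I split the difference. After that correction they agreed to within about 1 mm on the final positions.

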